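# Tuck the clock's back panel under the lapped backboard and hold it flat

### The arm

A 7-joint arm with a two-finger parallel gripper is mounted at the origin on the work surface. World frame = base frame: x ahead of the robot, y to its left, z up, the work surface at z = 0. Lengths are in m, angles in rad, forces in N, time in s.
With the tool pointing down it reaches from about 0.425 to 0.875 m from the base axis. Payload 4.7 kg.
Tool frame: the origin (TCP) lies midway between the tips of the shut fingers; the grasp point (between the pads) lies 19 mm behind it; z points along the fingers, y is the line along which they close (so a half turn about z gives the same grasp; the last joint's range is limited). The gripper opens to 87 mm and grips with 3 to 60 N. Pads are 19 mm wide; open, the fingers measure 117 mm over their backs; the gripper's body (75 mm by 190 mm) begins 51 mm behind the grasp point.
Start: joints at [-1.269, 0.321, -0.07, 1.45, 0.023, 1.371, -0.057], TCP at [0.185, 0.623, 0.223] pointing down, gripper open.
Joint ranges: [-2.86, 2.86], [-0.3, 2.09], [-1.38, 1.24], [0.06, 2.45], [-1.56, 4.7], [0.09, 2.05], [-2.69, 2.69]. Speed limits (rad/s): [2.57, 2.57, 3.14, 3.14, 3.14, 3.14, 3.14].

### API

Orientations are given as a unit quaternion [w, x, y, z].
In Python, from workcell import bot gives the robot as it stands. The module is installed in compiled form; this text tells all that it offers.
- The arm moves only by the tool step_arm, never from a script. Its argument "steps" is a list of rows, each an object with "dr": the turn, a rotation vector about the tool's x, y, z normalised to -1 to 1, where 1 is 90 degrees, a list of three; "linear": the shift along the tool's x, y, z normalised to -1 to 1, where 1 is 12 cm, a list of three; "claw": the opening, from 0 (shut) to 1 (fully open). A call has 1 to 12 rows; each row shifts and turns the commanded pose from where the row before left it, along the tool's axes as they then stand; what a row does not reach is not made up. A row lasts 1/8 s, in which the tool goes at most 62.5 mm and 10.7 degrees, less where a joint would pass 70% of its speed; a pose out of reach is approached as far as the arm can. A call with a number of a shift or a turn outside -1 to 1 is refused whole. A call with a gripper value outside its range is refused whole. The fingers move at their own pace and stop on an object; "squeeze" is the grip in N (left out, the last holds). Time passes only in rows, so rows that do not move let the fingers close. It gives the time, the measured TCP pose, the force, the opening and the grip force at its end, in the units of the state.
- bot.state(): the state, without advancing time (a new reading comes with each control period).
- bot.snapshot(name): name is "side" or "top" or "wrist"; returns a dict with "pixels" (400x640x3 uint8, blue, green, red), "depth" (400x640 float32, m along the optical axis (not along the pixel's ray), 0 where there is no reading), "vfov" (degrees; the focal length in pixels is half the picture's height over the tangent of half this angle, whatever the lens; pixels are square), "cx", "cy" (the principal point, pixels), "R" (3x3) and "t" (3): a world point X has camera coordinates R X + t. Camera axes: x right, y down, z forward; pixel columns grow to the right and rows downward; lengths in m; the calibration is good to about 2 mm. A picture is of the moment at which its call begins.
- bot.hand_in(): hands the job in; it is judged then, once.
Trained networks look in the newest picture that a camera, given by its name, has taken for a name from the list of things; names that differ only in an ending like _2 or _b are one class to them, and where a whole thing is asked for, a point or a joint stands for the part that bears it (a point fixed in the world has none). Each returns a list of dicts, best first, with "confidence" (0 to 1); they miss things now and then, are a little off and sometimes report something else, mostly with a low value. They report only what shows in the picture. A call takes as long as a camera call. They do not tell look-alikes from the thing itself.
- bot.spot_in(camera, name): "box" ([centre column, centre row, width, height] in pixels, round what is visible of it).
- bot.outline_of(camera, name): "pixels" (400x640 bool, what is visible of it) and "box" ([centre column, centre row, width, height] in pixels, round what is visible of it).
The state is a dict: "clock": time; "joint_positions": joint angles; "qvel": joint speeds; "joint_efforts": joint torques, N m; "tool_pos": TCP position; "eef_rot": TCP orientation; "ft_force": force on the tool from outside, world axes, zero at the start; "wrist_torque": the same for the moment, N m; "width": finger opening in m; "finger_force": force on a finger pad.
Only numpy, scipy, OpenCV 4.12 (cv2) and the standard library are available. Lean on these libraries where they do the work, as an engineer would, in place of code of your own. Each camera call takes 0.05 s, during which the arm holds its last target. There are 200 camera calls.

### The job

The wall clock lies face down with the lower part of its back open. Take the square plywood back panel with the straight finger cleat, slide its edge away from the cleat under the lapped upper backboard without lifting that board, and bring the panel down flush into its rebate, cleat towards the foot of the clock, leaving everything else on the bench where it is. Finish while still holding the panel, pressed flat and firmly home with a moderate hand push, ready to be screwed down.

Things in the scene. Friction and masses are not known exactly. Their poses are not given: they have to be found in the camera images.
- clock_case: Wall clock case of dark wood, 380 x 240 mm, 80 mm high as it lies face down on felt; fixed. Origin: centre of its underside on the bench; x runs from its foot to its head (head away from the robot), y to its left, z up. Its back is on top, at z = 80 mm; the panel's rebate there is 4 mm deep (ledge about 16 mm wide at z = 76 mm) and 160 mm wide (y = -80 to 80).
- foot_rail_edge (a point): Middle of the foot rail's upper inner edge, where the rebate begins: case frame x = -160, y = 0, z = 80 mm. The rebate runs from here to a hidden stop under the lap at x = -3 mm. As the rail stands 4 mm above the ledge, the panel goes in tilted, cleat end raised, and is lowered behind the rail once its edge is at least 16 mm under the lap.
- seat (a point): Point of the clock case where the centre of the panel's underside comes when it is home: case frame x = -81.5, y = 0, z = 76 mm; play about 3.5 mm either way in x, 5 mm in y. Axes as the case's.
- upper_board (a joint): How far the upper backboard is lifted, rad: 0 lying down as built. Plywood 176 mm long (x), 200 wide, 4 thick, pinned along its far (head) edge at case x = 150 mm and springy: its lap edge starts to lift at about 2 N of upward push and 0.023 rad is 4 mm of lift at that edge.
- lap_edge (a point): Middle of the lower line of the upper backboard's free edge: case frame x = -26, y = 0, z = 83 mm when down. The slot below it is 7 mm high (z = 76 to 83) and 23 mm deep, to the stop.
- back_panel: Loose plywood panel 150 x 150 x 4 mm, about 90 g, lying flat on the bench, cleat up. Origin: centre of its underside; x points from the cleat's side to the edge to be tucked, z up. The cleat stands across it, parallel to that edge.
- cleat (a point): Centre of the panel's wooden finger cleat, 14 mm thick (panel x), 70 mm long (y), 20 mm tall on the panel's upper face; panel frame x = -30, y = 0, z = 14 mm. Its top is 24 mm above the panel's underside.
- tuck_edge (a point): Middle of the panel's edge that goes under the lap: panel frame x = 75, y = 0, z = 2 mm (half its thickness).
- other_panel: Bystander: oblong plywood panel of another clock, 120 x 85 x 4 mm with a round wooden knob 22 mm wide, top at 26 mm. Origin: centre of its underside. It may lie on either side of the clock, the right panel on the other.
- screwdriver: Bystander: screwdriver 170 mm long lying on the bench along its x.
- oil_bottle: Bystander: small amber oil bottle, 36 mm wide, 75 mm high, upright; origin under its centre.
- screw_tin: Bystander: open steel tin of screws, 72 mm wide, 32 mm high; origin under its centre.
- pendulum: Bystander: clock pendulum lying flat, about 250 mm long along its x, brass bob 64 mm wide, 12 mm thick at x = 20 mm, rod to -x.
- movement: Bystander: brass clock movement standing on the bench, 44 x 90 x 100 mm high; origin under its centre.
- loupe: Bystander: black eye loupe standing on end, 32 mm wide, 26 mm high; origin under its centre.
Things that resemble listed ones, but are neither listed nor needed, are in the scene too. What is shaped like the back_panel but pink is not meant.

How it is judged:
By the outcome, as a careful person would: the job done as asked, in the order asked, and still so for the second after the job is handed in, while the arm keeps its last pose, push and grip.
It also fails if it takes over 45 s, if anything falls off the work surface, if the arm or the gripper's body presses on something with over 40 N, if the wrist force passes 120 N, or if a joint passes its speed limit or range.

## Working session

There is one attempt and no reset: what is moved stays moved. The work goes in short steps, Python scripts to look and compute and a tool call to move; the robot and the scene stay as the last step left them, time stands still between calls to the robot, and variables do not carry over. Pictures are saved under pics/ and viewed, at most 10 in all, crops included, and the job is handed in when it is done.

Besides the shell and the picture viewer there is one more tool, called after "Call:" by a JSON object that holds its "op" and its "data", one argument or row to a line. step_arm: Moves the arm, as the interface text tells. Its arguments: {"type":"object","properties":{"steps":{"type":"array"},"squeeze":{"type":"number"}},"required":["steps"]}

```bash
mkdir -p pics; cat > h.py <<'E'
import numpy as np, cv2, json
from workcell import bot
from scipy.spatial.transform import Rotation as Ro
def pts(s,u,v,z=None):
    f=200/np.tan(np.radians(s["vfov"]/2)); u=np.asarray(u,float); v=np.asarray(v,float)
    d=np.stack([(u-s["cx"])/f,(v-s["cy"])/f,np.ones_like(u)],-1)
    R=np.array(s["R"]);t=np.array(s["t"]); c=-R.T@t; w=d@R
    if z is None: return c+w*s["depth"][np.asarray(v,int),np.asarray(u,int)][...,None]
    return c+w*((z-c[2])/w[...,2])[...,None]
E
python3 - <<'E'
from h import *
st=bot.state(); print({k:np.round(v,3).tolist() for k,v in st.items()})
ims=[]
for n in("side","top"):
    s=bot.snapshot(n); cv2.imwrite(f"pics/{n}0.png",s["pixels"]); print(n,s["vfov"],s["cx"],s["cy"],np.round(s["R"],3).tolist(),np.round(s["t"],3).tolist(),(s["depth"]>0).mean())
    for k in("back_panel","clock_case","other_panel","cleat","upper_board"):
        for o in bot.spot_in(n,k)[:3]: print(n,k,round(o["confidence"],2),np.round(o["box"]).tolist())
E
```

```text
{'clock': 0.0, 'joint_positions': [-1.269, 0.322, -0.07, 1.452, 0.023, 1.371, -0.057], 'qvel': [0.001, 0.002, -0.0, 0.001, 0.0, -0.0, 0.001], 'joint_efforts': [0.0, -49.129, -0.404, -31.254, -0.064, 0.043, 0.0], 'tool_pos': [0.184, 0.623, 0.221], 'eef_rot': [-0.0, 0.143, 0.99, -0.001], 'ft_force': [-0.452, -1.085, -0.064], 'wrist_torque': [-0.055, 0.019, 0.006], 'finger_force': 0.0, 'width': 0.087}
side 49.13729827769459 316.5152898507969 198.52541261977612 [[0.785, -0.619, 0.001], [-0.464, -0.59, -0.661], [0.41, 0.519, -0.75]] [-0.41, 0.302, 1.237] 0.99590625
side back_panel 0.94 [205.0, 194.0, 54.0, 40.0]
side back_panel 0.74 [196.0, 151.0, 55.0, 35.0]
side back_panel 0.68 [261.0, 162.0, 55.0, 40.0]
side clock_case 0.64 [348.0, 216.0, 152.0, 123.0]
side other_panel 0.66 [377.0, 301.0, 38.0, 42.0]
side cleat 0.94 [204.0, 197.0, 50.0, 42.0]
side cleat 0.9 [264.0, 163.0, 47.0, 38.0]
side cleat 0.81 [198.0, 151.0, 54.0, 37.0]
side upper_board 0.89 [363.0, 189.0, 82.0, 59.0]
top 52.341389417423294 315.0728343714945 201.5079314717999 [[0.023, -1.0, -0.006], [-0.991, -0.022, -0.135], [0.135, 0.009, -0.991]] [0.015, 0.544, 1.243] 0.99618359375
top back_panel 0.85 [224.0, 286.0, 55.0, 60.0]
top back_panel 0.78 [154.0, 252.0, 60.0, 64.0]
top back_panel 0.72 [220.0, 205.0, 46.0, 51.0]
top clock_case 0.86 [337.0, 184.0, 89.0, 131.0]
top clock_case 0.21 [405.0, 158.0, 24.0, 18.0]
top other_panel 0.79 [432.0, 228.0, 37.0, 42.0]
top cleat 0.93 [220.0, 206.0, 51.0, 50.0]
top cleat 0.58 [152.0, 253.0, 59.0, 65.0]
top upper_board 0.74 [479.0, 206.0, 15.0, 38.0]
top upper_board 0.69 [342.0, 158.0, 67.0, 61.0]
```

```bash
python3 - <<'E'
import cv2
a=cv2.imread("pics/top0.png")[80:340,100:500]; b=cv2.imread("pics/side0.png")[90:350,120:460]
cv2.imwrite("pics/t1.png",cv2.resize(a,(800,520),interpolation=2)); cv2.imwrite("pics/s1.png",cv2.resize(b,(780,596),interpolation=2))
E
```

```text
(no output)
```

View pics/t1.png

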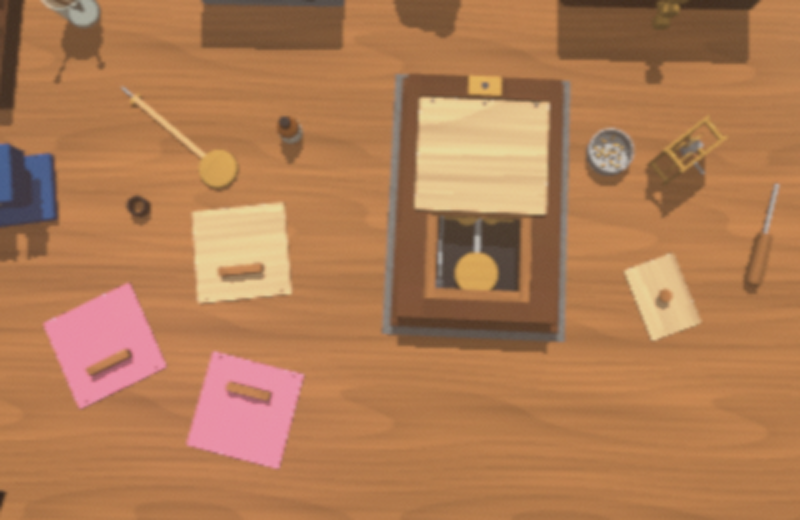

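View pics/s1.png

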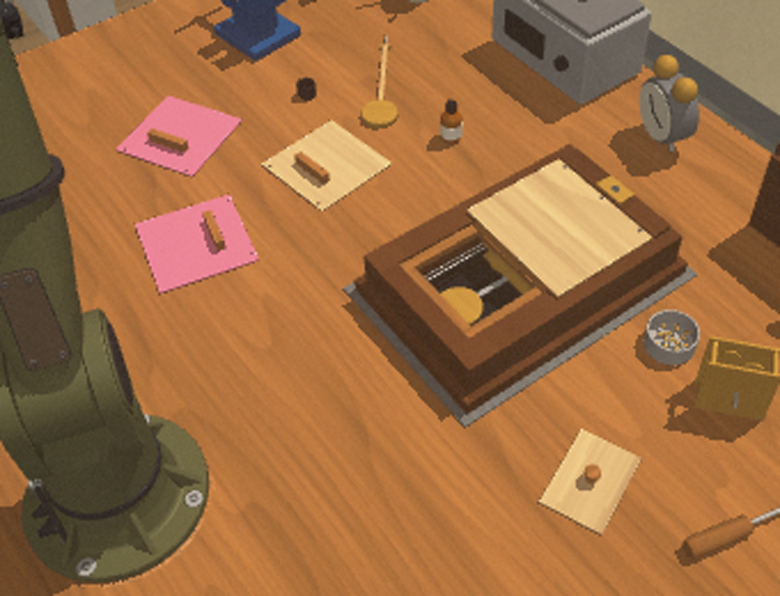

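The candidates, in full top-view pixels, are the plain square panel with the cleat at (220,205), pink panels at (152,252) and (222,285), and the oblong knob panel at (432,228). I choose the plain one at (220,205). Its cleat is on the robot's side and its tuck edge faces away. The clock is at about (338,183), with its lap edge at row ~186.

```bash
python3 - <<'E'
from h import *
V,U=np.mgrid[0:400,0:640]
for n,bc in(("top",(220,205)),("side",(261,162))):
    s=bot.snapshot(n); P=pts(s,U,V)
    for o in bot.outline_of(n,"back_panel"):
        b=o["box"]
        if abs(b[0]-bc[0])+abs(b[1]-bc[1])<15:
            m=o["pixels"]; q=P[m]; 
            Q=pts(s,U[m],V[m],0.004).astype(np.float32)
            print(n,"panel rect",o["confidence"],cv2.minAreaRect(Q[:,:2]),"z pct",np.percentile(q[:,2],[5,50,95,99]))
            hi=q[q[:,2]>0.015]; print(" cleat depth pts",len(hi),hi.mean(0) if len(hi) else 0, cv2.minAreaRect(hi[:,:2].astype(np.float32)) if len(hi)>3 else 0)
    # wood-red dark cleat by colour
    g=s["pixels"].astype(int); 
    x0,x1,y0,y1=bc[0]-35,bc[0]+35,bc[1]-35,bc[1]+35
    m=(np.abs(P[...,2]-0.08)<0.012)&(P[...,0]>.3)&(P[...,0]<.95)&(abs(P[...,1])<.35)
    m=cv2.morphologyEx(m.astype(np.uint8),cv2.MORPH_OPEN,np.ones((3,3)))
    k,l,stt,c=cv2.connectedComponentsWithStats(m); i=1+np.argmax(stt[1:,4]); q=P[l==i]
    print(n,"case",stt[i],cv2.minAreaRect(q[:,:2].astype(np.float32)),np.percentile(q[:,2],[5,25,50,75,95]))
    for o in bot.outline_of(n,"upper_board")[:3]:
        q=P[o["pixels"]]; print(n,"board",o["confidence"],cv2.minAreaRect(q[:,:2].astype(np.float32)),np.percentile(q[:,2],[5,50,95]))
    for k in("loupe","oil_bottle","pendulum","screw_tin","movement"):
        for o in bot.outline_of(n,k)[:1]: q=P[o["pixels"]]; print(k,np.round(q.mean(0),3))
E
```

```text
Traceback (most recent call last):
cv2.error: OpenCV(4.12.0) /io/opencv/modules/imgproc/src/convhull.cpp:143: error: (-215:Assertion failed) total >= 0 && (depth == CV_32F || depth == CV_32S) in function 'convexHull'
```

```bash
cat > m.py <<'E'
from h import *
V,U=np.mgrid[0:400,0:640]
def rect(q):
    r=cv2.minAreaRect(np.ascontiguousarray(q[:,:2],dtype=np.float32).reshape(-1,1,2)); return [np.round(x,4).tolist() for x in r]
E
python3 - <<'E'
from m import *
for n,bc in(("top",(220,205)),("side",(261,162))):
    s=bot.snapshot(n); P=pts(s,U,V)
    for o in bot.outline_of(n,"back_panel"):
        b=o["box"]
        if abs(b[0]-bc[0])+abs(b[1]-bc[1])<15:
            m=o["pixels"]; q=P[m]; print(n,"panel",o["confidence"],rect(pts(s,U[m],V[m],0.004)),"z pct",np.percentile(q[:,2],[5,50,95,99]))
            hi=q[q[:,2]>0.015]; print(" cleat",len(hi),hi.mean(0) if len(hi) else 0, rect(hi) if len(hi)>3 else 0)
    m=(np.abs(P[...,2]-0.08)<0.012)&(P[...,0]>.3)&(P[...,0]<.95)&(abs(P[...,1])<.35)
    m=cv2.morphologyEx(m.astype(np.uint8),cv2.MORPH_OPEN,np.ones((3,3)))
    k,l,stt,c=cv2.connectedComponentsWithStats(m); i=1+np.argmax(stt[1:,4]); q=P[l==i]
    print(n,"case",stt[i],rect(q),np.percentile(q[:,2],[5,25,50,75,95]))
    for o in bot.outline_of(n,"upper_board")[:3]:
        q=P[o["pixels"]]; print(n,"board",o["confidence"],rect(q),np.percentile(q[:,2],[5,50,95]))
    for k in("loupe","oil_bottle","pendulum","screw_tin","movement"):
        for o in bot.outline_of(n,k)[:1]: q=P[o["pixels"]]; print(k,np.round(q.mean(0),3))
E
```

```text
top panel 0.77 [[0.528, 0.3302], [0.152, 0.1544], 6.7298] z pct [-0.00091927  0.00375086  0.01882299  0.02730243]
 cleat 117 [0.4854449  0.29806975 0.14363852] [[0.4484, 0.1835], [0.3698, 0.0389], 71.195]
top case [ 299  117   82  125 7898] [[0.6134, -0.0492], [0.2401, 0.3794], 88.7524] [0.07516527 0.07935348 0.08355102 0.0867969  0.08961813]
top board 0.62 [[0.5666, -0.0502], [0.2036, 0.3952], 88.7816] [0.08245917 0.08654518 0.09046471]
loupe [ 0.597 -0.046  0.065]
oil_bottle [ 0.701 -0.374  0.046]
pendulum [0.686 0.404 0.015]
screw_tin [ 0.703 -0.261  0.018]
movement [ 0.699 -0.373  0.059]
side panel 0.93 [[0.5242, 0.331], [0.1515, 0.1544], 8.5392] z pct [-0.00151032  0.00321981  0.01928927  0.02505175]
 cleat 72 [0.46531689 0.26784918 0.0829615 ] [[0.2421, -0.1854], [1.2065, 0.0455], 63.7886]
side case [ 279  154  138   99 5899] [[0.6118, -0.0482], [0.2458, 0.3837], 88.6971] [0.07312498 0.07778642 0.08206462 0.0856347  0.08848172]
side board 0.79 [[0.4049, -0.3724], [1.1042, 0.2516], 50.2606] [0.08187021 0.08557711 0.08932493]
loupe [0.594 0.496 0.016]
oil_bottle [0.718 0.25  0.041]
pendulum [0.674 0.39  0.008]
screw_tin [ 0.693 -0.263  0.026]
movement [ 0.684 -0.378  0.071]
```

Call:
{"op": "step_arm", "data": {
  "steps": [
    {"dr": [0,0,0],"linear": [-0.4,-0.2,0],"claw": 1},
    {"dr": [0,0,0],"linear": [-0.4,-0.2,0],"claw": 1},
    {"dr": [0,0,0],"linear": [-0.4,-0.2,0],"claw": 1},
    {"dr": [0,0,0],"linear": [-0.4,-0.2,0],"claw": 1},
    {"dr": [0,0,0],"linear": [-0.4,-0.2,0],"claw": 1},
    {"dr": [0,0,0],"linear": [-0.4,-0.2,0],"claw": 1},
    {"dr": [0,0,0],"linear": [-0.4,-0.2,0],"claw": 1},
    {"dr": [0,0,0],"linear": [-0.4,-0.2,0],"claw": 1}
  ]
}}

```text
clock: 2.5
tool_pos: [0.4994, 0.329, 0.2229]
eef_rot: [0.0, 0.143, 0.99, 0.0]
ft_force: [0.3, 0.7, -0.1]
width: 0.0867
finger_force: 0.0
```

Call:
{"op": "step_arm", "data": {
  "steps": [
    {"dr": [0,0,0.105],"linear": [0,0,0],"claw": 1},
    {"dr": [0,0,0.105],"linear": [0,0,0],"claw": 1},
    {"dr": [0,0,0.105],"linear": [0,0,0],"claw": 1},
    {"dr": [0,0,0.105],"linear": [0,0,0],"claw": 1},
    {"dr": [0,0,0.105],"linear": [0,0,0],"claw": 1},
    {"dr": [0,0,0.105],"linear": [0,0,0],"claw": 1},
    {"dr": [0,0,0.105],"linear": [0,0,0],"claw": 1},
    {"dr": [0,0,0],"linear": [0,0,0],"claw": 1}
  ]
}}

```text
clock: 3.5
tool_pos: [0.4982, 0.3302, 0.2226]
eef_rot: [0.0, 0.66, 0.752, 0.0]
ft_force: [0.4, -0.2, -0.2]
width: 0.087
finger_force: 0.0
```

```bash
python3 - <<'E'
from m import *
s=bot.snapshot("wrist"); cv2.imwrite("pics/w1.png",s["pixels"])
R=np.array(s["R"]);print("cam",-R.T@np.array(s["t"]),s["vfov"])
P=pts(s,U,V)
for o in bot.outline_of("wrist","back_panel")[:2]:
    m=o["pixels"]; q=P[m]; print("panel",o["confidence"],o["box"],rect(pts(s,U[m],V[m],0.004)),np.percentile(q[:,2],[5,50,95,99]))
for o in bot.outline_of("wrist","cleat")[:2]: print("cleat",o["confidence"],o["box"])
h=(P[...,2]>.017)&(P[...,2]<.032)&(abs(P[...,0]-.5)<.08)&(abs(P[...,1]-.33)<.08)
k,l,stt,c=cv2.connectedComponentsWithStats(cv2.morphologyEx(h.astype(np.uint8),cv2.MORPH_OPEN,np.ones((3,3)))); i=1+np.argmax(stt[1:,4])
print("cleat top",stt[i],rect(P[l==i]),np.percentile(P[l==i][:,2],[5,50,95]))
E
```

```text
cam [0.48922241 0.39532413 0.3849747 ] 59.95709675639599
panel 0.8 [348.1, 175.8, 138.1, 133.1] [[0.5278, 0.3322], [0.1521, 0.1508], 7.5061] [0.00290383 0.00429563 0.02243521 0.02507494]
panel 0.76 [235.5, 24.6, 152.4, 49.1] [[0.3958, 0.4726], [0.1482, 0.0458], 7.5117] [0.00263434 0.00414423 0.0054745  0.00611089]
cleat 0.89 [122.4, 165.0, 163.0, 173.6]
cleat 0.62 [232.7, 25.4, 145.2, 48.9]
cleat top [312 149  14  65 871] [[0.4979, 0.3289], [0.0139, 0.069], 7.7765] [0.02241657 0.02407554 0.02544847]
```

View pics/w1.png

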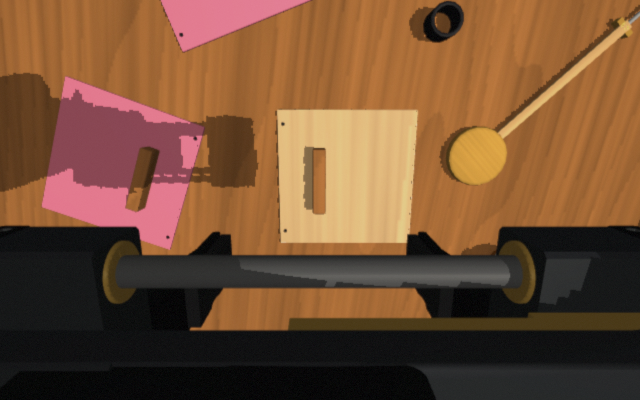

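The plain panel is at (348,176) and its cleat at (319,181). Height, size and yaw agree with the text and the top view, so I descend.

Call:
{"op": "step_arm", "data": {
  "steps": [
    {"dr": [0,0,0],"linear": [0,0,0.35],"claw": 1},
    {"dr": [0,0,0],"linear": [0,0,0.35],"claw": 1},
    {"dr": [0,0,0],"linear": [0,0,0.35],"claw": 1},
    {"dr": [0,0,0],"linear": [0,0,0.35],"claw": 1},
    {"dr": [0,0,0],"linear": [0,0,0.35],"claw": 1},
    {"dr": [0,0,0],"linear": [0,0,0.05],"claw": 1},
    {"dr": [0,0,0],"linear": [0,0,0],"claw": 1}
  ]
}}

```text
clock: 4.53
tool_pos: [0.4985, 0.3303, 0.0071]
eef_rot: [0.0, 0.66, 0.751, 0.0]
ft_force: [0.8, 0.1, 0.6]
width: 0.0873
finger_force: 0.0
```

Call:
{"op": "step_arm", "data": {
  "steps": [
    {"dr": [0,0,0],"linear": [0,0,0],"claw": 0},
    {"dr": [0,0,0],"linear": [0,0,0],"claw": 0},
    {"dr": [0,0,0],"linear": [0,0,0],"claw": 0},
    {"dr": [0,0,0],"linear": [0,0,0],"claw": 0},
    {"dr": [0,0,0],"linear": [0,0,0],"claw": 0},
    {"dr": [0,0,0],"linear": [0,0,0],"claw": 0}
  ],
  "squeeze": 35
}}

```text
clock: 5.28
tool_pos: [0.4982, 0.3302, 0.0065]
eef_rot: [0.0, 0.66, 0.751, 0.0]
ft_force: [-0.3, -0.1, 0.0]
width: 0.0351
finger_force: 0.0
```

Call:
{"op": "step_arm", "data": {
  "steps": [
    {"dr": [0,0,0],"linear": [0,0,0],"claw": 0},
    {"dr": [0,0,0],"linear": [0,0,0],"claw": 0},
    {"dr": [0,0,0],"linear": [0,0,0],"claw": 0},
    {"dr": [0,0,0],"linear": [0,0,0],"claw": 0}
  ]
}}

```text
clock: 5.78
tool_pos: [0.4983, 0.3302, 0.0065]
eef_rot: [0.0, 0.66, 0.751, 0.0]
ft_force: [0.1, 0.9, 0.3]
width: 0.0136
finger_force: 35.0
```

Call:
{"op": "step_arm", "data": {
  "steps": [
    {"dr": [0,0,0],"linear": [0,0,-0.2],"claw": 0},
    {"dr": [0,0,0],"linear": [0,0,-0.4],"claw": 0},
    {"dr": [0,0,0],"linear": [0,0,-0.4],"claw": 0},
    {"dr": [0,0,0],"linear": [0,0,-0.4],"claw": 0},
    {"dr": [0,0,0],"linear": [0,0,-0.2],"claw": 0}
  ]
}}

```text
clock: 6.4
tool_pos: [0.4992, 0.3307, 0.2018]
eef_rot: [0.0, 0.66, 0.751, 0.002]
ft_force: [0.4, 0.4, -1.5]
width: 0.0136
finger_force: 35.0
```

Call:
{"op": "step_arm", "data": {
  "steps": [
    {"dr": [0,0,0],"linear": [-0.384,-0.076,0],"claw": 0},
    {"dr": [0,0,0],"linear": [-0.384,-0.076,0],"claw": 0},
    {"dr": [0,0,0],"linear": [-0.384,-0.076,0],"claw": 0},
    {"dr": [0,0,0],"linear": [-0.384,-0.076,0],"claw": 0},
    {"dr": [0,0,0],"linear": [-0.384,-0.076,0],"claw": 0},
    {"dr": [0,0,0],"linear": [-0.384,-0.076,0],"claw": 0},
    {"dr": [0,0,0],"linear": [-0.384,-0.076,0],"claw": 0},
    {"dr": [0,0,0],"linear": [-0.384,-0.076,0],"claw": 0},
    {"dr": [0,0,0.0485],"linear": [0,0,0],"claw": 0},
    {"dr": [0,0,0.0485],"linear": [0,0,0],"claw": 0},
    {"dr": [0,0,0],"linear": [0,0,0],"claw": 0}
  ]
}}

```text
clock: 7.78
tool_pos: [0.4729, -0.0449, 0.1985]
eef_rot: [-0.0, 0.715, 0.699, 0.0]
ft_force: [-0.5, -0.3, -0.6]
width: 0.0136
finger_force: 35.0
```

```bash
python3 - <<'E'
from m import *
st=bot.state(); print(st["tool_pos"],st["eef_rot"])
for n in("top","side","wrist"):
    s=bot.snapshot(n); cv2.imwrite(f"pics/{n}2.png",s["pixels"]); P=pts(s,U,V)
    for o in bot.outline_of(n,"back_panel")[:1]:
        m=o["pixels"]; q=P[m]; z=np.median(q[:,2]); k=abs(q[:,2]-z)<.006; A=np.c_[q[k][:,:2],np.ones(k.sum())]
        print(n,"panel",o["confidence"],np.round(o["box"]),"z",z,rect(q[k]),"plane",np.linalg.lstsq(A,q[k][:,2],rcond=None)[0].round(3))
    for o in bot.outline_of(n,"upper_board")[:1]:
        q=P[o["pixels"]]; k=abs(q[:,2]-.087)<.008; print(n,"board",np.median(q[:,2]),rect(q[k]))
    q=P[(abs(P[...,2]-.08)<.007)&(P[...,0]>.4)&(P[...,0]<.83)&(abs(P[...,1]+.049)<.14)]; print("case",len(q),rect(q),[np.percentile(q[:,1],[.5,99.5]),np.percentile(q[:,0],[.5,99.5])])
a=cv2.imread("pics/top2.png")[80:280,240:440]; b=cv2.imread("pics/side2.png")[90:290,260:460]
cv2.imwrite("pics/c2.png",cv2.resize(np.hstack([a,b]),(800,400),interpolation=2))
E
```

```text
[ 0.47285955 -0.04492388  0.1984515 ] [-1.62283106e-04  7.15357759e-01  6.98758363e-01  2.40987904e-05]
top panel 0.79 [223. 286.  57.  59.] z 0.003719127018454227 [[0.2788, 0.3119], [0.1503, 0.1534], 77.0656] plane [-0.001 -0.     0.004]
top board 0.08667442297147043 [[0.6763, -0.0507], [0.1996, 0.1763], 88.7826]
case 3824 [[0.6144, -0.0495], [0.2406, 0.3811], 88.7311] [array([-0.17047795,  0.07205988]), array([0.42697812, 0.8016903 ])]
side panel 0.94 [197. 148.  53.  35.] z 0.003777577592177339 [[0.3715, 0.5408], [0.1552, 0.1539], 29.7773] plane [ 0.001 -0.002  0.004]
side board 0.08554297921515674 [[0.6748, -0.0479], [0.2056, 0.1775], 88.6266]
case 3985 [[0.6121, -0.0492], [0.2454, 0.3834], 88.7513] [array([-0.17122416,  0.07021203]), array([0.42171172, 0.79963134])]
wrist board 0.08712579601706913 [[0.6687, -0.0457], [0.1261, 0.2193], 10.8951]
case 26978 [[0.5813, -0.0485], [0.2411, 0.3142], 88.9231] [array([-0.16806234,  0.07326076]), array([0.42799091, 0.72806289])]
```

View pics/c2.png

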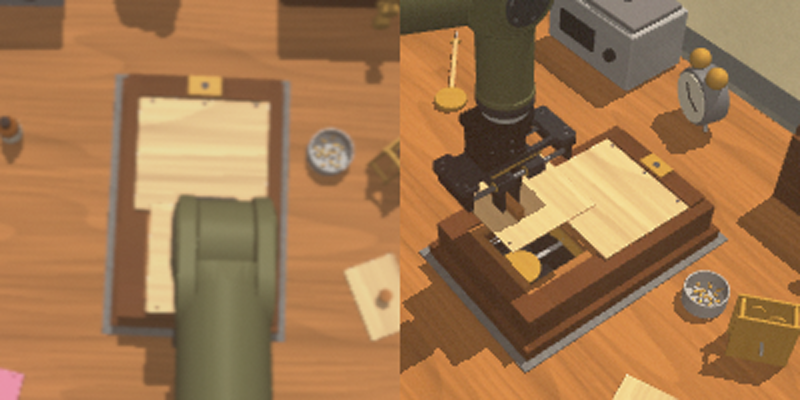

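The panel hangs above the case. In the crop its left edge is at column ~150 and the lap edge at row ~205, and nothing has been disturbed. I'll measure how the panel sits in the hand, with the wrist camera.

```bash
python3 - <<'E'
from m import *
s=bot.snapshot("wrist"); P=pts(s,U,V); g=s["pixels"].astype(int)
m=(abs(P[...,2]-.196)<.008)&(g[...,2]>140)&(g[...,0]>60); q=P[m]
A=np.c_[q[:,:2]-[.5,-.045],np.ones(len(q))]; print(len(q),rect(q),"plane",np.linalg.lstsq(A,q[:,2],rcond=None)[0].round(4), q.min(0),q.max(0))
# front (+x), and +y edges line fits
for ax,sg in((0,1),(1,1),(0,-1)):
    o=1-ax; b=[]
    for c in np.arange(np.percentile(q[:,o],15),np.percentile(q[:,o],85),.004):
        k=abs(q[:,o]-c)<.002
        if k.sum()>5: b.append((c,(q[k][:,ax]*sg).max()*sg))
    b=np.array(b); f=np.polyfit(b[:,0],b[:,1],1); print("edge",ax,sg,"slope",f[0].round(4),"at mid",np.polyval(f,[.50,-.045][o]).round(4),"res",(b[:,1]-np.polyval(f,b[:,0])).std().round(4))
cv2.imwrite("pics/w2.png",s["pixels"])
E
```

```text
40304 [[0.5032, -0.031], [0.1173, 0.1505], 88.683] plane [-0.0006 -0.0004  0.1962] [ 0.42848688 -0.09127914  0.19327093] [0.57934851 0.02929162 0.19889114]
edge 0 1 slope 0.0269 at mid 0.5776 res 0.0001
edge 1 1 slope -0.0229 at mid 0.0277 res 0.0
edge 0 -1 slope 0.0069 at mid 0.4286 res 0.0002
```

View pics/w2.png

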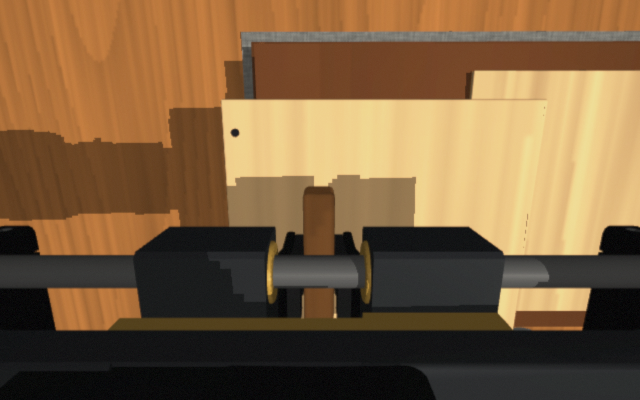

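Call:
{"op": "step_arm", "data": {
  "steps": [
    {"dr": [0.044,0,0],"linear": [0.016,0,0],"claw": 0},
    {"dr": [0,0,0],"linear": [0,0.026,0.278],"claw": 0},
    {"dr": [0,0,0],"linear": [0,0.026,0.278],"claw": 0},
    {"dr": [0,0,0],"linear": [0,0.026,0.278],"claw": 0},
    {"dr": [0,0,0],"linear": [0,0,0],"claw": 0},
    {"dr": [0,0,0],"linear": [0,0,0],"claw": 0}
  ]
}}

```text
clock: 9.02
tool_pos: [0.4764, -0.0429, 0.0992]
eef_rot: [-0.024, 0.715, 0.698, -0.024]
ft_force: [0.4, 0.1, -0.4]
width: 0.0136
finger_force: 35.0
```

Call:
{"op": "step_arm", "data": {
  "steps": [
    {"dr": [0,0,0],"linear": [0,0.002,0.03],"claw": 0},
    {"dr": [0,0,0],"linear": [0,0.002,0.03],"claw": 0},
    {"dr": [0,0,0],"linear": [0,0,0],"claw": 0},
    {"dr": [0,0,0],"linear": [0,0,0],"claw": 0}
  ]
}}

```text
clock: 9.52
tool_pos: [0.4756, -0.0429, 0.091]
eef_rot: [-0.025, 0.715, 0.698, -0.024]
ft_force: [-0.7, 0.3, -0.3]
width: 0.0135
finger_force: 35.0
```

Call:
{"op": "step_arm", "data": {
  "steps": [
    {"dr": [0,0,0],"linear": [0,0,0.01],"claw": 0},
    {"dr": [0,0,0],"linear": [0,0,0],"claw": 0}
  ]
}}

```text
clock: 9.78
tool_pos: [0.4756, -0.0429, 0.0897]
eef_rot: [-0.025, 0.715, 0.698, -0.024]
ft_force: [0.0, -0.1, -0.2]
width: 0.0133
finger_force: 35.0
```

Call:
{"op": "step_arm", "data": {
  "steps": [
    {"dr": [0,0,0],"linear": [0,0,0.01],"claw": 0},
    {"dr": [0,0,0],"linear": [0,0,0],"claw": 0}
  ]
}}

```text
clock: 10.02
tool_pos: [0.4755, -0.0429, 0.0888]
eef_rot: [-0.025, 0.715, 0.698, -0.024]
ft_force: [-1.9, -0.6, 2.3]
width: 0.014
finger_force: 35.1
```

Call:
{"op": "step_arm", "data": {
  "steps": [
    {"dr": [0,0,0],"linear": [0,0,-0.007],"claw": 0},
    {"dr": [0,0,0],"linear": [0,0.04,-0.0028],"claw": 0},
    {"dr": [0,0,0],"linear": [0,0.04,-0.0028],"claw": 0},
    {"dr": [0,0,0],"linear": [0,0,0],"claw": 0}
  ]
}}

```text
clock: 10.52
tool_pos: [0.486, -0.0432, 0.0893]
eef_rot: [-0.024, 0.715, 0.698, -0.024]
ft_force: [0.3, -0.1, 0.7]
width: 0.0139
finger_force: 35.0
```

Call:
{"op": "step_arm", "data": {
  "steps": [
    {"dr": [0,0,0],"linear": [0,0.04,-0.0028],"claw": 0},
    {"dr": [0,0,0],"linear": [0,0,0],"claw": 0}
  ]
}}

```text
clock: 10.78
tool_pos: [0.4905, -0.0433, 0.0893]
eef_rot: [-0.024, 0.715, 0.698, -0.024]
ft_force: [-0.4, 0.2, 0.5]
width: 0.0135
finger_force: 35.0
```

Call:
{"op": "step_arm", "data": {
  "steps": [
    {"dr": [0,0,0],"linear": [0,0.04,-0.0028],"claw": 0},
    {"dr": [0,0,0],"linear": [0,0,0],"claw": 0}
  ]
}}

```text
clock: 11.02
tool_pos: [0.4953, -0.0433, 0.0893]
eef_rot: [-0.024, 0.715, 0.698, -0.024]
ft_force: [0.3, 1.7, 1.5]
width: 0.0136
finger_force: 35.0
```

Call:
{"op": "step_arm", "data": {
  "steps": [
    {"dr": [0,0,0],"linear": [0,0.04,-0.0028],"claw": 0},
    {"dr": [0,0,0],"linear": [0,0,0],"claw": 0}
  ]
}}

```text
clock: 11.28
tool_pos: [0.5002, -0.0434, 0.0894]
eef_rot: [-0.024, 0.715, 0.698, -0.024]
ft_force: [0.5, 0.1, -0.3]
width: 0.0135
finger_force: 35.0
```

```bash
python3 - <<'E'
from m import *
s=bot.snapshot("wrist"); t=bot.snapshot("side"); P=pts(t,U,V)
for o in bot.outline_of("side","upper_board")[:1]:
    q=P[o["pixels"]]; q=q[abs(q[:,2]-.087)<.01]; A=np.c_[q[:,:2]-[.675,-.048],np.ones(len(q))]; print("board plane",np.linalg.lstsq(A,q[:,2],rcond=None)[0].round(4))
b=t["pixels"][140:290,300:500]
cv2.imwrite("pics/c3.png",cv2.resize(np.vstack([cv2.resize(s["pixels"],(440,275)),cv2.resize(b,(440,330),interpolation=2)]),(436,600)))
E
```

```text
board plane [-0.0004  0.0004  0.0855]
```

View pics/c3.png

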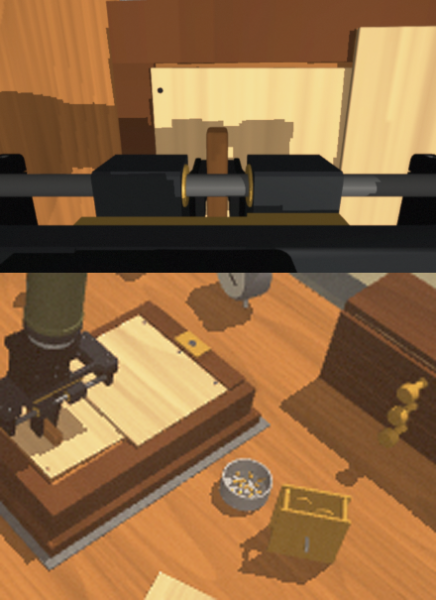

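The panel lies under the lap at image column ~350, inside the side walls, and the board is flat. I advance 3 mm more, then lower the cleat end by turning about the nose.

Call:
{"op": "step_arm", "data": {
  "steps": [
    {"dr": [0,0,0],"linear": [0,0.025,-0.0017],"claw": 0},
    {"dr": [0,0,0],"linear": [0,0,0],"claw": 0},
    {"dr": [0,0,0],"linear": [0,0,0],"claw": 0}
  ]
}}

```text
clock: 11.8
tool_pos: [0.5025, -0.0435, 0.0893]
eef_rot: [-0.025, 0.715, 0.698, -0.024]
ft_force: [-1.3, 0.2, 1.6]
width: 0.0139
finger_force: 35.0
```

```bash
python3 - <<'E'
from m import *
st=bot.state(); print(np.round(st["ft_force"],2),np.round(st["wrist_torque"],2))
s=bot.snapshot("wrist"); P=pts(s,U,V)
# profile along x over the panel at strips near left side, transverse profile
for y in(.0,.015):
    q=P[(abs(P[...,1]-y)<.0015)&(P[...,2]<.12)&(P[...,0]<.62)]
    print(y,[(round(c,3),round(float(np.median(q[abs(q[:,0]-c)<.0006][:,2]))*1e3,1)) for c in np.arange(.446,.465,.0015) if (abs(q[:,0]-c)<.0006).any()])
for x in(.48,.54): 
    q=P[(abs(P[...,0]-x)<.0015)&(P[...,2]<.12)]
    print(x,[(round(c,3),round(float(np.median(q[abs(q[:,1]-c)<.0006][:,2]))*1e3,1)) for c in np.arange(.02,.045,.0015) if (abs(q[:,1]-c)<.0006).any()])
E
```

```text
[-1.34  0.18  1.61] [-0.07  0.03 -0.01]
0.0 [(np.float64(0.446), 80.0), (np.float64(0.448), 80.3), (np.float64(0.449), 80.4), (np.float64(0.45), 80.1), (np.float64(0.452), 80.1), (np.float64(0.454), 80.4), (np.float64(0.455), 80.2), (np.float64(0.458), 89.4), (np.float64(0.46), 89.9), (np.float64(0.461), 89.8), (np.float64(0.462), 89.4), (np.float64(0.464), 89.3)]
0.015 [(np.float64(0.446), 80.4), (np.float64(0.448), 80.1), (np.float64(0.449), 80.2), (np.float64(0.45), 80.1), (np.float64(0.452), 80.2), (np.float64(0.454), 80.2), (np.float64(0.455), 80.1), (np.float64(0.458), 89.3), (np.float64(0.46), 90.0), (np.float64(0.461), 89.8), (np.float64(0.462), 89.8), (np.float64(0.464), 89.9)]
0.48 [(np.float64(0.02), 88.2), (np.float64(0.022), 88.4), (np.float64(0.023), 88.3), (np.float64(0.025), 88.8), (np.float64(0.026), 88.3), (np.float64(0.028), 88.4), (np.float64(0.029), 88.3), (np.float64(0.031), 82.5), (np.float64(0.032), 75.7), (np.float64(0.034), 76.3), (np.float64(0.035), 80.0), (np.float64(0.037), 80.1), (np.float64(0.038), 80.2), (np.float64(0.04), 80.2), (np.float64(0.041), 80.1), (np.float64(0.043), 80.2), (np.float64(0.044), 79.8)]
0.54 [(np.float64(0.02), 84.6), (np.float64(0.022), 84.9), (np.float64(0.023), 84.4), (np.float64(0.025), 84.7), (np.float64(0.026), 84.4), (np.float64(0.028), 84.7), (np.float64(0.029), 77.2), (np.float64(0.031), 75.8), (np.float64(0.032), 76.3), (np.float64(0.034), 80.1), (np.float64(0.035), 80.6), (np.float64(0.037), 80.2), (np.float64(0.038), 79.9), (np.float64(0.04), 80.2), (np.float64(0.041), 80.2), (np.float64(0.043), 80.3), (np.float64(0.044), 80.3)]
```

Call:
{"op": "step_arm", "data": {
  "steps": [
    {"dr": [0,0,0],"linear": [0,0.008,-0.0005],"claw": 0},
    {"dr": [-0.011,0,0],"linear": [0,0,0.015],"claw": 0},
    {"dr": [-0.011,0,0],"linear": [0,0,0.015],"claw": 0},
    {"dr": [0,0,0],"linear": [0,0,0],"claw": 0},
    {"dr": [0,0,0],"linear": [0,0,0],"claw": 0}
  ]
}}

```text
clock: 12.48
tool_pos: [0.5033, -0.0436, 0.0858]
eef_rot: [-0.012, 0.715, 0.699, -0.012]
ft_force: [0.5, 0.5, 0.1]
width: 0.014
finger_force: 35.0
```

Call:
{"op": "step_arm", "data": {
  "steps": [
    {"dr": [-0.011,0,0],"linear": [0,0,0.015],"claw": 0},
    {"dr": [-0.008,0,0],"linear": [0,0,0.012],"claw": 0},
    {"dr": [0,0,0],"linear": [0,0,0],"claw": 0},
    {"dr": [0,0,0],"linear": [0,0,0],"claw": 0}
  ]
}}

```text
clock: 12.98
tool_pos: [0.5032, -0.0435, 0.0825]
eef_rot: [-0.002, 0.715, 0.699, -0.002]
ft_force: [0.3, 0.7, 1.4]
width: 0.0135
finger_force: 35.0
```

Call:
{"op": "step_arm", "data": {
  "steps": [
    {"dr": [-0.0035,0,0],"linear": [0,0,0.005],"claw": 0},
    {"dr": [0,0,0],"linear": [0,0,0.005],"claw": 0},
    {"dr": [0,0,0],"linear": [0,0,0],"claw": 0},
    {"dr": [0,0,0],"linear": [0,0,0],"claw": 0}
  ]
}}

```text
clock: 13.48
tool_pos: [0.5033, -0.0436, 0.0825]
eef_rot: [-0.0, 0.716, 0.699, 0.0]
ft_force: [-3.9, 0.1, 10.0]
width: 0.0135
finger_force: 35.0
```

```bash
cat > chk.py <<'E'
from m import *
st=bot.state(); print(np.round(st["tool_pos"],4),np.round(st["ft_force"],2),np.round(st["wrist_torque"],2))
s=bot.snapshot("wrist"); P=pts(s,U,V)
for y in(.0,.015):
    q=P[(abs(P[...,1]-y)<.0015)&(P[...,2]<.12)&(P[...,0]<.62)]
    print(y,[(round(float(c),4),round(float(np.median(q[abs(q[:,0]-c)<.0006][:,2]))*1e3,1)) for c in np.r_[np.arange(.45,.462,.0012),.48,.50,.54,.56,.58,.595,.61] if (abs(q[:,0]-c)<.0006).any()])
for x in(.48,.56):
    q=P[(abs(P[...,0]-x)<.0015)&(P[...,2]<.12)]
    print(x,[(round(float(c),3),round(float(np.median(q[abs(q[:,1]-c)<.0006][:,2]))*1e3,1)) for c in np.arange(.024,.04,.0015) if (abs(q[:,1]-c)<.0006).any()])
E
python3 chk.py
```

```text
[ 0.5033 -0.0436  0.0825] [-3.89  0.15  9.95] [-0.07  0.82  0.  ]
0.0 [(0.45, 80.1), (0.4512, 80.3), (0.4524, 80.1), (0.4536, 80.0), (0.4548, 79.3), (0.456, 76.4), (0.4572, 76.2), (0.4584, 76.5), (0.4596, 80.3), (0.4608, 80.5), (0.462, 80.1), (0.48, 80.4), (0.5, 80.5), (0.54, 80.3), (0.56, 80.2), (0.58, 79.9), (0.595, 87.3), (0.61, 87.0)]
0.015 [(0.45, 80.1), (0.4512, 80.0), (0.4524, 80.5), (0.4536, 80.2), (0.4548, 79.3), (0.456, 76.6), (0.4572, 76.2), (0.4584, 76.0), (0.4596, 80.6), (0.4608, 80.2), (0.462, 80.2), (0.48, 80.2), (0.5, 80.3), (0.54, 79.9), (0.56, 80.2), (0.58, 79.9), (0.595, 87.1), (0.61, 87.1)]
0.48 [(0.024, 80.2), (0.026, 80.1), (0.027, 80.1), (0.029, 80.4), (0.03, 80.0), (0.032, 76.1), (0.033, 76.2), (0.035, 79.5), (0.036, 80.2), (0.038, 79.9), (0.039, 80.3)]
0.56 [(0.024, 80.0), (0.026, 80.0), (0.027, 80.1), (0.029, 77.6), (0.03, 76.4), (0.032, 75.7), (0.033, 80.1), (0.035, 80.0), (0.036, 80.3), (0.038, 80.3), (0.039, 80.2)]
```

Call:
{"op": "step_arm", "data": {
  "steps": [
    {"dr": [0,0,0],"linear": [0,-0.003,0.005],"claw": 0},
    {"dr": [0,0,0],"linear": [0,0,0],"claw": 0},
    {"dr": [0,0,0],"linear": [0,0,0],"claw": 0},
    {"dr": [0,0,0],"linear": [0,0,0],"claw": 0},
    {"dr": [0,0,0],"linear": [0,0,0],"claw": 0},
    {"dr": [0,0,0],"linear": [0,0,0],"claw": 0}
  ]
}}

```text
clock: 14.28
tool_pos: [0.5033, -0.0436, 0.0825]
eef_rot: [0.0, 0.716, 0.699, 0.001]
ft_force: [-3.5, 0.8, 14.3]
width: 0.0136
finger_force: 35.0
```

```bash
python3 chk.py
```

```text
[ 0.5033 -0.0436  0.0825] [-3.46  0.76 14.3 ] [-0.02  0.98 -0.01]
0.0 [(0.45, 80.3), (0.4512, 80.2), (0.4524, 80.4), (0.4536, 79.9), (0.4548, 79.0), (0.456, 76.3), (0.4572, 76.1), (0.4584, 76.6), (0.4596, 80.1), (0.4608, 80.2), (0.462, 79.9), (0.48, 80.0), (0.5, 80.4), (0.54, 80.2), (0.56, 80.3), (0.58, 80.7), (0.595, 87.2), (0.61, 87.2)]
0.015 [(0.45, 80.3), (0.4512, 80.2), (0.4524, 80.4), (0.4536, 80.1), (0.4548, 80.0), (0.456, 76.6), (0.4572, 76.1), (0.4584, 76.4), (0.4596, 79.5), (0.4608, 80.1), (0.462, 80.2), (0.48, 80.4), (0.5, 80.7), (0.54, 80.1), (0.56, 80.3), (0.58, 80.3), (0.595, 87.2), (0.61, 87.1)]
0.48 [(0.024, 80.2), (0.026, 80.1), (0.027, 80.5), (0.029, 80.2), (0.03, 79.4), (0.032, 76.6), (0.033, 76.2), (0.035, 79.5), (0.036, 80.4), (0.038, 80.0), (0.039, 80.2)]
0.56 [(0.024, 80.6), (0.026, 80.4), (0.027, 80.3), (0.029, 77.8), (0.03, 76.1), (0.032, 76.1), (0.033, 80.0), (0.035, 80.3), (0.036, 80.2), (0.038, 80.2), (0.039, 80.0)]
```

The panel is flush all round at z = 80 mm, the board is flat at 87 mm, and the panel is held with a steady 14 N push. I'm handing in.

```bash
python3 -c "
from workcell import bot
print(bot.hand_in())"
```

```text
the job is handed in; nothing more can be done
None
```

The plain square panel is tucked under the lap and flush in its rebate, cleat towards the foot, still gripped and pressed down at about 14 N; the upper board measured flat, and I handed the job in at about 14 s of the 45 s (no verdict was returned).

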